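# Recharge the desiccator: drying cartridge first, then the perforated plate

## Robot

A 6-joint arm with a two-finger parallel gripper is mounted at the origin on the work surface. World frame = base frame: x ahead of the robot, y to its left, z up, the work surface at z = 0. Lengths are in m, angles in rad, forces in N, time in s.
With the tool pointing down it reaches from about 0.425 to 0.925 m from the base axis. Payload 12.5 kg.
Tool frame: the origin (TCP) lies at the very end of the fingers, on their centre line; the grasp point (between the pads) lies 19 mm behind it; z points along the fingers, y is the line along which they close (so a half turn about z gives the same grasp; the last joint's range is limited). The gripper opens to 85 mm and grips with 20 to 120 N. Pads are 22 mm wide; open, the fingers measure 114 mm over their backs; the gripper's body (76 mm by 85 mm) begins 54 mm behind the grasp point. The pads swing forward as they close: fully open they stand 13 mm farther back than shut.
Start: joints at [-1.335, 0.491, 1.559, -0, 1.092, -0.106], TCP at [0.21, -0.589, 0.231] pointing down, gripper open.
Joint ranges: [-3.1, 3.1], [-0.84, 2.19], [0.05, 2.79], [-1.13, 4.28], [0.06, 2.93], [-2.69, 2.69]. Speed limits (rad/s): [2.22, 2.22, 2.79, 3.14, 3.14, 3.14].

## Interface

Orientations are given as a 3x3 rotation matrix whose columns are the frame's x, y, z axes.
In Python, from cell import manip gives the robot as it stands.
- The arm moves only by the tool send_rows, never from a script. Its argument "commands" is a list that holds one entry, the list of rows, each a list of 7 numbers: the turn, a rotation vector about the tool's x, y, z in units of 0.5 rad (1.0 is 0.5 rad), then the shift along the tool's x, y, z in units of 0.4 m (1.0 is 0.4 m), then the finger opening in mm, from 0 to 85.4. In form: [[[ax, ay, az, x, y, z, claw], ...]]. A call has exactly 8 rows; each row shifts and turns the commanded pose from where the row before left it, along the tool's axes as they then stand; what a row does not reach is not made up. A row lasts 1/12 s, in which the tool goes at most 41.7 mm and 7.16 degrees, less where a joint would pass 70% of its speed; a pose out of reach is approached as far as the arm can. A call with a number of a shift or a turn outside -1 to 1 is refused whole. A call with a gripper value outside its range is refused whole. The fingers move at their own pace and stop on an object; "newtons" is the grip in N (left out, the last holds). Time passes only in rows, so rows that do not move let the fingers close, or fill a call up. It gives the time, the measured TCP pose, the force, the opening and the grip force at its end, in the units of the state.
- manip.sense(): the state, without advancing time (a new reading comes with each control period).
- manip.get_image(name): name is "scene" or "side" or "wrist"; returns the picture (400x640x3 uint8, red, green, blue); there is no depth.
- manip.calibration(name): a dict with "fx", "fy", "cx", "cy" (pixels), "extrinsics" (4x4, takes a point from camera to world coordinates); the wrist camera has in their place "tool_from_camera" (4x4, takes a point from camera to tool coordinates, whose origin is the TCP and whose axes are the flange's). Camera axes: x right, y down, z forward; pixel columns grow to the right and rows downward; lengths in m; the calibration is good to about 2 mm. The wrist camera is an equidistant fisheye: a pixel r from the principal point sees the ray r / f radians off the axis. A picture is of the moment at which its call begins: read the wrist's pose just before it. calibration takes no time and is no camera call.
- manip.sign_off(): hands the job in; it is judged then, once.
Trained networks look in the newest picture that a camera, given by its name, has taken for a name from the list of things; names that differ only in an ending like _2 or _b are one class to them, and where a whole thing is asked for, a point or a joint stands for the part that bears it (a point fixed in the world has none). Each returns a list of dicts, best first, with "conf" (0 to 1); they miss things now and then, are a little off and sometimes report something else, mostly with a low value. They report only what shows in the picture. A call takes as long as a camera call. They do not tell look-alikes from the thing itself.
- manip.cut_out(camera, target): "mask" (400x640 bool, what is visible of it) and "rect" ([left, top, right, bottom] as shares, 0 to 1, of the picture: columns of its width, rows of its height, round what is visible of it).
- manip.mark_of(camera, target): "position" ([column, row] as shares, 0 to 1, of the picture: columns of its width, rows of its height: a listed point, or the origin of a listed thing).
The state is a dict: "t": time; "qpos": joint angles; "dq": joint speeds; "tau": joint torques, N m; "tool_pos": TCP position; "tool_rot": TCP orientation; "force": force on the tool from outside, world axes, zero at the start; "torque": the same for the moment, N m; "finger_gap": finger opening in m; "finger_force": force on a finger pad.
Only numpy, scipy, OpenCV 4.12 (cv2) and the standard library are available. Lean on these libraries where they do the work, as an engineer would, in place of code of your own. Each camera call takes 0.05 s, during which the arm holds its last target. There are 200 camera calls.

## Task

Get the open blue desiccator ready for use: stand the fresh (orange) drying cartridge upright on the bottom of its well, then lay the white perforated plate flat on the ledge above it, knob up, so that it covers the well. Set both down gently rather than dropping them, and leave the spent (green) cartridge where it stands.

Things in the scene. Friction and masses are not known exactly. Their poses are not given: they have to be found in the camera images.
- desiccator: Round open blue plastic vessel fixed to the bench: 170 mm across outside, 88 mm high. A flat ring ledge lies 70 mm above the bench, inside a rim 160 mm across (inner) that rises 18 mm above it. In the ledge's middle is a round well 100 mm across; its flat white floor is 10 mm above the bench. Fingers enter the well: open them only a little there. Origin on its axis at bench height; z up.
- fresh: Fresh drying cartridge: an ORANGE disc 56 mm across, 26 mm high, silver band near its foot, with an upright round steel knob 20 mm across and 26 mm tall on the middle of its top to hold it by (52 mm high in all, about 90 g). Stands on the bench, left or right of the desiccator. Origin: centre of its underside; z up through the knob.
- spent: The spent cartridge, a bystander to be left alone: same shape and size as the fresh one but GREEN. Origin at the centre of its underside; z up through the knob.
- plate: Perforated plate: a white ceramic disc 132 mm across, 8 mm thick, with rings of dark holes and, on the middle of its top, an upright round black knob 20 mm across and 26 mm tall to hold it by (34 mm high in all, about 220 g). Lies flat on the bench, knob up, left or right of the desiccator. Origin: centre of its underside; z up through the knob.
Things that resemble listed ones, but are neither listed nor needed, are in the scene too. Leave any pink look-alike of the desiccator alone.

How it is judged:
By the outcome, as a careful person would: the job done as asked, in the order asked, and still so for the second after the job is handed in, with the robot touching nothing.
It also fails if it takes over 64 s, if anything falls off the work surface, if the arm or the gripper's body presses on something with over 40 N, if the wrist force passes 120 N, or if a joint passes its speed limit or range.

## Working session

There is one attempt and no reset: what is moved stays moved. The work goes in short steps, Python scripts to look and compute and a tool call to move; the robot and the scene stay as the last step left them, time stands still between calls to the robot, and variables do not carry over. Pictures are saved under pics/ and viewed, at most 11 in all, crops included, and the job is handed in when it is done.

Besides the shell and the picture viewer there is one more tool, called as name(argument=value, ...) on one line, values as JSON. send_rows: Moves the arm, as the interface text tells. Shifts and turns lie within -1 to 1; 1 stands for 0.4 m of shift or 0.5 rad of turn. Its arguments: {"type":"object","properties":{"commands":{"type":"array","items":{"type":"array","items":{"type":"array","items":{"type":"number"}}}},"newtons":{"type":"number"}},"required":["commands"]}

```bash
mkdir -p pics; ls; cat > h.py <<'E'
import numpy as np, cv2
from cell import manip
def save(name,fn):
    im=manip.get_image(name); cv2.imwrite('pics/'+fn,im[:,:,::-1]); return im
def px2w(name,u,v,z):
    c=manip.calibration(name); E=np.array(c['extrinsics'])
    d=E[:3,:3]@np.array([(u-c['cx'])/c['fx'],(v-c['cy'])/c['fy'],1]); o=E[:3,3]
    return o+d*(z-o[2])/d[2]
def w2px(name,p):
    c=manip.calibration(name); E=np.linalg.inv(np.array(c['extrinsics']))
    q=E[:3,:3]@np.array(p)+E[:3,3]; return c['fx']*q[0]/q[2]+c['cx'],c['fy']*q[1]/q[2]+c['cy']
E
python3 - <<'E'
from h import *
np.set_printoptions(precision=4,suppress=True)
for n in('scene','side'):
    save(n,n+'1.png')
    for t in('desiccator','fresh','spent','plate'):
        for d in manip.mark_of(n,t):
            u,v=d['position'][0]*640,d['position'][1]*400
            print(n,t,round(d['conf'],2),round(u),round(v),px2w(n,u,v,0)[:2])
s=manip.sense();print(s['t'],s['tool_pos'],s['tool_rot'],s['force'])
E
```

```text
pics
scene desiccator 0.84 275 133 [ 0.3071 -0.1884]
scene desiccator 0.68 266 311 [ 0.8373 -0.1933]
scene desiccator 0.62 170 173 [ 0.4494 -0.4738]
scene desiccator 0.59 402 184 [0.5031 0.1654]
scene fresh 0.7 465 195 [0.5417 0.3293]
scene spent 0.77 234 178 [ 0.4695 -0.2972]
scene plate 0.67 225 224 [ 0.6117 -0.3074]
side desiccator 0.92 365 154 [ 0.4482 -0.4845]
side desiccator 0.88 330 258 [0.5034 0.1779]
side desiccator 0.82 339 210 [ 0.5067 -0.0682]
side desiccator 0.61 249 186 [ 0.8207 -0.1815]
side desiccator 0.59 407 193 [ 0.2968 -0.202 ]
side fresh 0.84 305 297 [0.5443 0.3323]
side spent 0.54 356 179 [ 0.4697 -0.2785]
side plate 0.57 317 170 [ 0.6097 -0.329 ]
0.5 [ 0.2095 -0.5888  0.2313] [[ 0.9422  0.3352  0.    ]
 [ 0.3352 -0.9422  0.0001]
 [ 0.     -0.0001 -1.    ]] [ 0.5455  0.4032 -0.1043]
```

View pics/scene1.png

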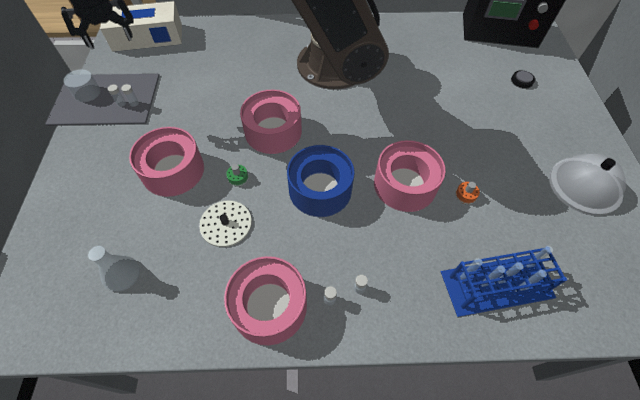

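View pics/side1.png

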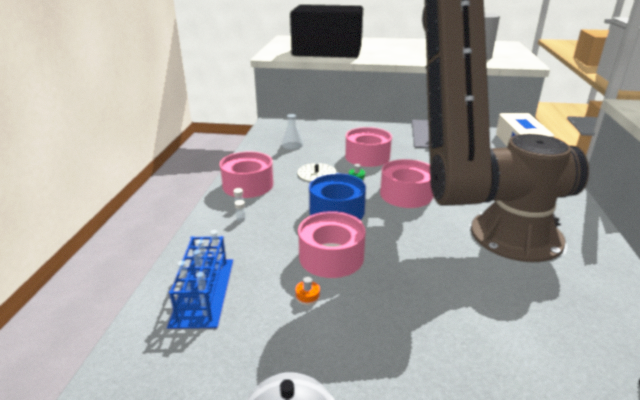

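Scene view candidates:
- **Cartridge:** orange at (468,190) and green (spent) at (237,174). I choose orange.
- **Desiccator:** blue at (321,180); pink look-alikes at (272,121), (168,160), (410,176) and (266,299). I choose blue.
- **Plate:** perforated white at (225,223); the glass dome at (588,183) is not it.

The side view agrees: orange (307,290), blue (338,195), plate (317,172).

```bash
python3 - <<'E'
from h import *
im=cv2.imread('pics/scene1.png')
a=cv2.resize(im[140:240,290:490],(800,400),interpolation=cv2.INTER_CUBIC);cv2.imwrite('pics/crop1.png',a)
from scipy.optimize import minimize
def sil(name,p,parts):
    m=np.zeros((400,640),np.uint8)
    th=np.linspace(0,2*np.pi,40)
    for r,z0,z1 in parts:
        pts=np.array([w2px(name,[p[0]+r*np.cos(t),p[1]+r*np.sin(t),z]) for z in(z0,z1) for t in th],np.float32)
        cv2.fillConvexPoly(m,np.round(cv2.convexHull(pts)*16).astype(np.int32),255,cv2.LINE_AA,4)
    return m/255.
cart=[(.028,0,.026),(.010,.026,.052)]
jobs={'fresh':(cart,(.543,.331)),'plate':([(.066,0,.008),(.01,.008,.034)],(.61,-.31)),'spent':(cart,(.47,-.29)),'desiccator':([(.085,0,.088)],(.505,-.068))}
for t,(parts,x0) in jobs.items():
  for n in('scene','side'):
    manip.get_image(n)
    u0,v0=w2px(n,[*x0,0.02]);best=None
    for d in manip.cut_out(n,t):
        ys,xs=np.nonzero(d['mask']);dist=np.hypot(xs.mean()-u0,ys.mean()-v0)
        if best is None or dist<best[0]: best=(dist,d)
    if best is None or best[0]>25: print(t,n,'none');continue
    M=best[1]['mask'].astype(float)
    if t=='desiccator': M=np.maximum(M,0)
    f=lambda p:((sil(n,p,parts)-M)**2).sum()
    r=minimize(f,x0,method='Nelder-Mead',options=dict(initial_simplex=[x0,(x0[0]+.01,x0[1]),(x0[0],x0[1]+.01)]))
    print(t,n,best[1]['conf'],r.x.round(4),r.fun,M.sum())
E
```

```text
Traceback (most recent call last):
  File "h.py", line 10, in w2px
    c=manip.calibration(name); E=np.linalg.inv(np.array(c['extrinsics']))
ValueError: time passes only in moves, steps and waits
```

View pics/crop1.png

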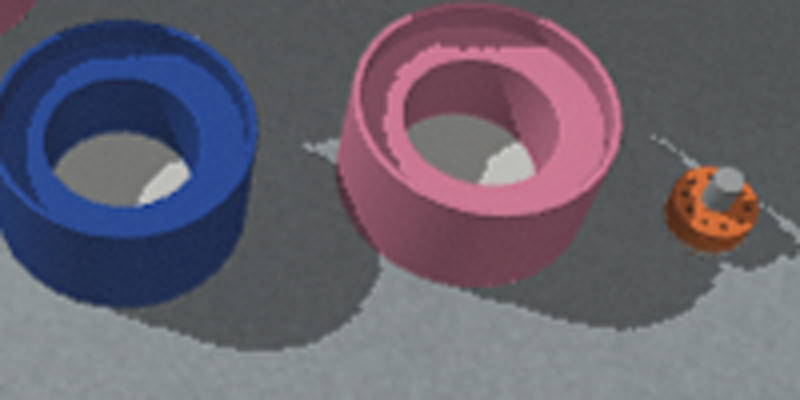

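send_rows(commands=[[[0,0,0.0855,0.08,-0.06,0,60],[0,0,0.0855,0.08,-0.06,0,60],[0,0,0.0855,0.08,-0.06,0,60],[0,0,0.0855,0.08,-0.06,0,60],[0,0,0.0855,0.08,-0.06,0,60],[0,0,0.0855,0.08,-0.06,0,60],[0,0,0.0855,0.08,-0.06,0,60],[0,0,0.0855,0.08,-0.06,0,60]]], newtons=40)

```text
t: 1.27
tool_pos: [0.4241, -0.351, 0.2316]
tool_rot: [[1.0, -0.003, 0.0], [-0.003, -1.0, -0.0], [0.0, 0.0, -1.0]]
force: [-0.3, -0.9, -0.1]
finger_gap: 0.0599
finger_force: 0.0
```

The crop shows the orange cartridge upright with its steel knob (crop 728,180), and the blue desiccator empty (crop 120,165). The choices stand. I'll rerun the fit with the calibration cached.

```bash
cat > h.py <<'E'
import numpy as np, cv2
from cell import manip
from scipy.optimize import minimize
C={n:manip.calibration(n) for n in('scene','side','wrist')}
S=manip.sense()
def save(name,fn):
    im=manip.get_image(name); cv2.imwrite('pics/'+fn,im[:,:,::-1]); return im
def proj(name,P):
    P=np.asarray(P,float);c=C[name]
    if name=='wrist':
        T=np.eye(4);T[:3,:3]=S['tool_rot'];T[:3,3]=S['tool_pos'];E=T@np.array(c['tool_from_camera'])
    else: E=np.array(c['extrinsics'])
    q=(P-E[:3,3])@E[:3,:3]
    if name=='wrist':
        r=np.hypot(q[:,0],q[:,1]);k=np.arctan2(r,q[:,2])/np.maximum(r,1e-9)
        return np.c_[c['fx']*q[:,0]*k+c['cx'],c['fy']*q[:,1]*k+c['cy']]
    return np.c_[c['fx']*q[:,0]/q[:,2]+c['cx'],c['fy']*q[:,1]/q[:,2]+c['cy']]
th=np.linspace(0,2*np.pi,60,endpoint=False)
def sil(name,p,parts):
    m=np.zeros((400,640),np.uint8)
    for r,z0,z1 in parts:
        P=np.array([[p[0]+r*np.cos(t),p[1]+r*np.sin(t),z] for z in(z0,z1) for t in th])
        h=cv2.convexHull(proj(name,P).astype(np.float32))
        cv2.fillConvexPoly(m,np.round(h*16).astype(np.int32),255,cv2.LINE_AA,4)
    return m/255.
cart=[(.028,0,.026),(.010,.026,.052)]
jobs={'fresh':(cart,(.543,.331)),'plate':([(.066,0,.008),(.01,.008,.034)],(.61,-.31)),'desiccator':([(.085,0,.088)],(.505,-.068))}
def locate(n,t,x0=None,dz=0):
    parts,d0=jobs[t];x0=x0 or d0
    parts=[(r,a+dz,b+dz) for r,a,b in parts]
    c0=proj(n,[[*x0,.03+dz]])[0]
    L=[(np.hypot(*(np.argwhere(d['mask'])[:,::-1].mean(0)-c0)),d) for d in manip.cut_out(n,t)]
    L=[x for x in L if x[0]<60]
    if not L: print(t,n,'none');return
    dist,d=min(L,key=lambda x:x[0]);M=d['mask'].astype(float)
    f=lambda p:((sil(n,p,parts)-M)**2).sum()
    r=minimize(f,x0,method='Nelder-Mead',options=dict(xatol=1e-4,fatol=.1,initial_simplex=[x0,(x0[0]+.01,x0[1]),(x0[0],x0[1]+.01)]))
    print(t,n,round(d['conf'],2),r.x.round(4),round(r.fun),M.sum()); return r.x
E
python3 - <<'E'
from h import *
for n in('scene','side','wrist'):
    save(n,n+'2.png')
    for t in jobs: locate(n,t)
E
```

```text
fresh scene 0.6 [0.5463 0.3269] 72 397.0
plate scene 0.8 [ 0.6107 -0.3053] 115 1894.0
desiccator scene 0.56 [ 0.5118 -0.06  ] 253 3847.0
fresh side none
plate side 0.97 [ 0.6151 -0.3132] 172 431.0
desiccator side 0.69 [ 0.514  -0.0791] 636 2089.0
fresh wrist none
plate wrist 0.83 [ 0.6127 -0.3031] 99 6657.0
desiccator wrist 0.94 [ 0.5142 -0.0563] 394 14308.0
```

View pics/wrist2.png

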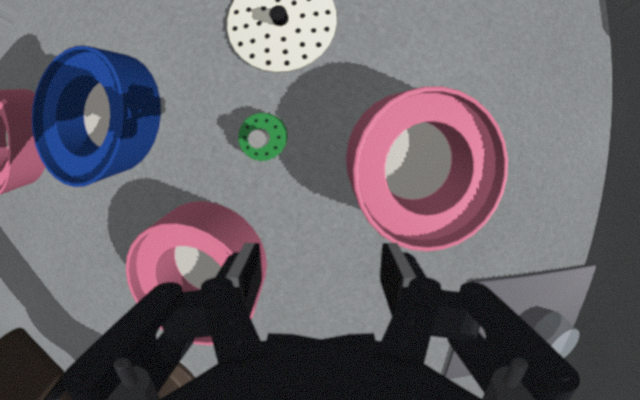

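The wrist view shows blue at (95,115), the plate at (280,25) and green at (262,137), all consistent with the fits. Next I go to the fresh cartridge.

send_rows(commands=[[[0,0,0,0.014,-0.104,0,50],[0,0,0,0.014,-0.104,0,50],[0,0,0,0.014,-0.104,0,50],[0,0,0,0.014,-0.104,0,50],[0,0,0,0.014,-0.104,0,50],[0,0,0,0.014,-0.104,0,50],[0,0,0,0.014,-0.104,0,50],[0,0,0,0.014,-0.104,0,50]]])

```text
t: 2.53
tool_pos: [0.4675, -0.0207, 0.2315]
tool_rot: [[1.0, -0.001, 0.001], [-0.001, -1.0, -0.0], [0.001, 0.0, -1.0]]
force: [0.8, -1.1, -0.5]
finger_gap: 0.05
finger_force: 0.0
```

send_rows(commands=[[[0,0,0,0.014,-0.104,0,50],[0,0,0,0.014,-0.104,0,50],[0,0,0,0.014,-0.104,0,50],[0,0,0,0.014,-0.104,0,50],[0,0,0,0.014,-0.104,0,50],[0,0,0,0.014,-0.104,0,50],[0,0,0,0.014,-0.104,0.02,50],[0,0,0,0.014,-0.104,0.02,50]]])

```text
t: 3.2
tool_pos: [0.5122, 0.3085, 0.2158]
tool_rot: [[1.0, -0.0, 0.001], [-0.0, -1.0, 0.0], [0.001, -0.0, -1.0]]
force: [0.5, -1.0, 0.1]
finger_gap: 0.0504
finger_force: 0.0
```

```bash
python3 - <<'E'
from h import *
print(S['tool_pos'],S['tool_rot'][0])
save('wrist','wrist3.png')
locate('wrist','fresh');locate('wrist','desiccator')
E
```

```text
[0.51215624 0.30854055 0.21582999] [ 9.99999330e-01 -4.67112537e-04  1.05935392e-03]
fresh wrist 0.83 [0.5407 0.3283] 198 1977.0
desiccator wrist 0.65 [ 0.5124 -0.0639] 429 11347.0
```

send_rows(commands=[[[0,0,0,0.005,-0.012,0.05,50],[0,0,0,0.005,-0.012,0.05,50],[0,0,0,0.005,-0.012,0.05,50],[0,0,0,0.005,-0.012,0.05,50],[0,0,0,0,0,0.02,45],[0,0,0,0,0,0,45],[0,0,0,0,0,0,45],[0,0,0,0,0,0,45]]])

```text
t: 4.02
tool_pos: [0.5205, 0.3253, 0.129]
tool_rot: [[1.0, -0.001, 0.002], [-0.001, -1.0, 0.001], [0.002, -0.001, -1.0]]
force: [0.8, 0.7, 0.6]
finger_gap: 0.0449
finger_force: 0.0
```

```bash
python3 - <<'E'
from h import *
print(S['tool_pos'])
save('wrist','wrist4.png')
locate('wrist','fresh',(.541,.328))
for p in [(.541,.328)]: print(proj('wrist',[[*p,.052],[*p,0]]))
E
```

```text
[0.52051486 0.32531862 0.12900077]
fresh wrist 0.68 [0.5408 0.3289] 248 3611.0
[[317.48172217 182.2882365 ]
 [318.08428395 169.58804915]]
```

View pics/wrist4.png

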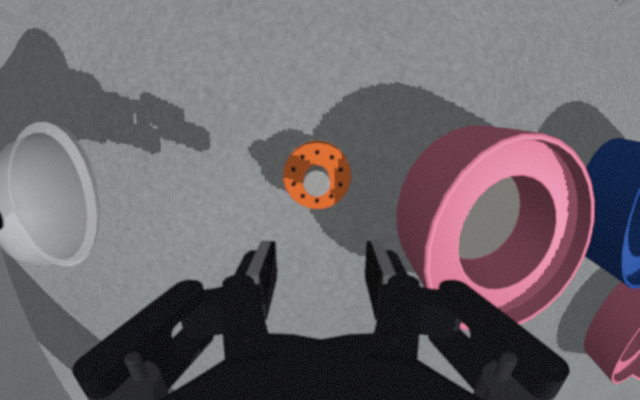

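The knob is at (316,181), within 2 px of the predicted spot, so I descend.

send_rows(commands=[[[0,0,0,0.026,-0.004,0,45],[0,0,0,0.025,-0.004,0.02,45],[0,0,0,0,0,0.05,45],[0,0,0,0,0,0.05,45],[0,0,0,0,0,0.05,45],[0,0,0,0,0,0.04,45],[0,0,0,0,0,0.025,45],[0,0,0,0,0,0.01,45]]])

```text
t: 4.78
tool_pos: [0.5402, 0.3287, 0.0281]
tool_rot: [[1.0, -0.0, -0.002], [-0.0, -1.0, -0.001], [-0.002, 0.001, -1.0]]
force: [0.4, 0.2, 0.1]
finger_gap: 0.0452
finger_force: 0.0
```

send_rows(commands=[[[0,0,0,0,0,0,45],[0,0,0,0,0,0,35],[0,0,0,0,0,0,25],[0,0,0,0,0,0,15],[0,0,0,0,0,0,10],[0,0,0,0,0,0,10],[0,0,0,0,0,0,10],[0,0,0,0,0,0,10]]], newtons=40)

```text
t: 5.45
tool_pos: [0.5409, 0.3292, 0.0307]
tool_rot: [[1.0, -0.0, 0.002], [-0.0, -1.0, 0.001], [0.002, -0.001, -1.0]]
force: [0.3, 0.0, 6.9]
finger_gap: 0.0183
finger_force: 39.4
```

send_rows(commands=[[[0,0,0,0,0,-0.01,10],[0,0,0,0,0,-0.03,10],[0,0,0,0,0,-0.05,10],[0,0,0,0,0,-0.06,10],[0,0,0,0,0,-0.06,10],[0,0,0,0,0,-0.06,10],[0,0,0,0,0,-0.04,10],[0,0,0,0,0,-0.02,10]]])

```text
t: 6.12
tool_pos: [0.5408, 0.3293, 0.1649]
tool_rot: [[1.0, -0.0, 0.003], [-0.0, -1.0, 0.001], [0.003, -0.001, -1.0]]
force: [0.1, 0.7, -0.6]
finger_gap: 0.0184
finger_force: 39.2
```

```bash
python3 - <<'E'
from h import *
print(S['tool_pos'],S['force'],S['finger_gap'],S['finger_force'])
cv2.imwrite('pics/w5.png',save('wrist','wrist5.png')[100:350,200:440,::-1])
E
```

```text
[0.54084015 0.3292639  0.16494304] [ 0.06606241  0.69737595 -0.6255228 ] 0.01840599585624939 39.16460573673248
```

View pics/w5.png

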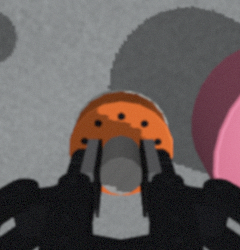

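The cartridge is held upright, its knob between the pads at crop (120,165). I carry it toward the blue desiccator and stop slightly short to re-measure.

send_rows(commands=[[[0,0,0,-0.01,0.03,0,10],[0,0,0,-0.0175,0.07,0,10],[0,0,0,-0.02,0.1,0,10],[0,0,0,-0.02,0.1,0,10],[0,0,0,-0.02,0.1,0,10],[0,0,0,-0.02,0.1,0,10],[0,0,0,-0.02,0.1,0,10],[0,0,0,-0.02,0.1,0,10]]])

```text
t: 6.83
tool_pos: [0.4801, 0.0474, 0.1612]
tool_rot: [[1.0, 0.0, -0.001], [0.0, -1.0, -0.0], [-0.001, 0.0, -1.0]]
force: [1.3, -0.7, -0.5]
finger_gap: 0.0184
finger_force: 39.2
```

send_rows(commands=[[[0,0,0,-0.01,0.1,0,10],[0,0,0,-0.01,0.09,0,10],[0,0,0,0,0.06,0,10],[0,0,0,0,0.028,0,10],[0,0,0,0,0,0,10],[0,0,0,0,0,0,10],[0,0,0,0,0,0,10],[0,0,0,0,0,0,10]]])

```text
t: 7.5
tool_pos: [0.4732, -0.061, 0.1615]
tool_rot: [[1.0, 0.001, -0.0], [0.001, -1.0, 0.0], [-0.0, -0.0, -1.0]]
force: [-0.5, 0.3, -1.1]
finger_gap: 0.0186
finger_force: 39.2
```

```bash
python3 - <<'E'
from h import *
print(S['tool_pos'])
im=save('wrist','wrist6.png')
p=locate('wrist','desiccator',(.5125,-.062))
o=im[:,:,::-1].copy()
for q,col in((p,(0,255,0)),((.5125,-.062),(0,255,255))):
  if q is None: continue
  for r,z in((.085,.088),(.05,.07)):
    cv2.polylines(o,[np.round(proj('wrist',[[q[0]+r*np.cos(t),q[1]+r*np.sin(t),z] for t in th])).astype(np.int32)],True,col)
cv2.imwrite('pics/w6.png',o)
E
```

```text
[ 0.47324988 -0.06095027  0.1615212 ]
desiccator wrist 0.75 [ 0.5116 -0.0609] 7097 34612.0
```

View pics/w6.png

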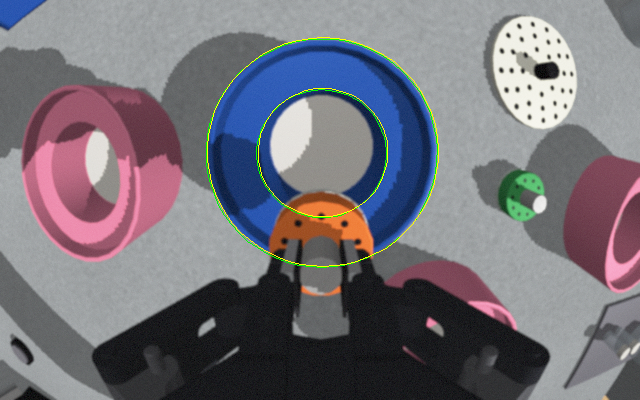

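The overlay fits the blue rim (322,152) and well, so the desiccator's centre is (0.512, -0.0615). I move over it and descend.

send_rows(commands=[[[0,0,0,0.03,0,0,10],[0,0,0,0.04,0,0,10],[0,0,0,0.027,0,0,10],[0,0,0,0,0,0.02,10],[0,0,0,0,0,0.04,10],[0,0,0,0,0,0.05,10],[0,0,0,0,0,0.05,10],[0,0,0,0,0,0.04,10]]])

```text
t: 8.27
tool_pos: [0.5109, -0.0615, 0.08]
tool_rot: [[1.0, 0.001, -0.001], [0.001, -1.0, 0.0], [-0.001, -0.0, -1.0]]
force: [-0.1, -0.2, -0.4]
finger_gap: 0.0182
finger_force: 39.2
```

send_rows(commands=[[[0,0,0,0,0,0.04,10],[0,0,0,0,0,0.025,10],[0,0,0,0,0,0.015,10],[0,0,0,0,0,0.005,10],[0,0,0,0,0,0.004,10],[0,0,0,0,0,0,10],[0,0,0,0,0,0,10],[0,0,0,0,0,0,10]]])

```text
t: 8.93
tool_pos: [0.5123, -0.0623, 0.0467]
tool_rot: [[1.0, -0.0, 0.001], [-0.0, -1.0, -0.0], [0.001, 0.0, -1.0]]
force: [0.5, 0.1, -0.7]
finger_gap: 0.019
finger_force: 39.2
```

send_rows(commands=[[[0,0,0,0,0,0.003,10],[0,0,0,0,0,0.003,10],[0,0,0,0,0,0.003,10],[0,0,0,0,0,0.002,10],[0,0,0,0,0,0.001,10],[0,0,0,0,0,0,10],[0,0,0,0,0,0,10],[0,0,0,0,0,0,10]]])

```text
t: 9.6
tool_pos: [0.5121, -0.0622, 0.0413]
tool_rot: [[1.0, -0.0, -0.0], [-0.0, -1.0, -0.0], [-0.0, 0.0, -1.0]]
force: [-0.3, 0.3, -0.5]
finger_gap: 0.0186
finger_force: 39.2
```

send_rows(commands=[[[0,0,0,0,0,0.0015,10],[0,0,0,0,0,0.0015,10],[0,0,0,0,0,0.001,10],[0,0,0,0,0,0,10],[0,0,0,0,0,0,10],[0,0,0,0,0,0,10],[0,0,0,0,0,0,10],[0,0,0,0,0,0,10]]])

```text
t: 10.27
tool_pos: [0.5122, -0.0623, 0.0406]
tool_rot: [[1.0, -0.0, 0.001], [-0.0, -1.0, -0.0], [0.001, 0.0, -1.0]]
force: [-4.7, -1.1, 14.9]
finger_gap: 0.0183
finger_force: 40.9
```

Contact made. I open a little and retreat.

send_rows(commands=[[[0,0,0,0,0,-0.001,10],[0,0,0,0,0,0,22],[0,0,0,0,0,0,28],[0,0,0,0,0,0,34],[0,0,0,0,0,0,36],[0,0,0,0,0,0,36],[0,0,0,0,0,-0.01,36],[0,0,0,0,0,-0.02,36]]])

```text
t: 10.93
tool_pos: [0.5117, -0.0621, 0.0518]
tool_rot: [[1.0, -0.0, -0.002], [-0.0, -1.0, 0.0], [-0.002, -0.0, -1.0]]
force: [0.8, 1.2, -0.3]
finger_gap: 0.0356
finger_force: 0.0
```

send_rows(commands=[[[0,0,0,0,0,-0.05,36],[0,0,0,0,0,-0.07,36],[0,0,0,0,0,-0.08,36],[0,0,0,0,0,-0.08,36],[0,0,0,-0.02,0.03,-0.08,45],[0,0,0,-0.03,0.08,0,45],[0,0,0,-0.02,0.08,0,45],[0,0,0,0,0,0,45]]])

```text
t: 11.6
tool_pos: [0.4833, -0.1418, 0.1976]
tool_rot: [[1.0, -0.002, 0.002], [-0.002, -1.0, -0.002], [0.002, 0.002, -1.0]]
force: [0.6, -0.1, 0.2]
finger_gap: 0.0449
finger_force: 0.0
```

```bash
python3 - <<'E'
from h import *
print(S['tool_pos'])
save('wrist','wrist7.png')
locate('wrist','plate',(.612,-.304))
locate('wrist','fresh',(.512,-.062),.01)
E
```

```text
[ 0.48325112 -0.14175341  0.19759171]
plate wrist 0.72 [ 0.6098 -0.3064] 298 8755.0
fresh wrist 0.96 [ 0.511  -0.0621] 155 2399.0
```

View pics/wrist7.png

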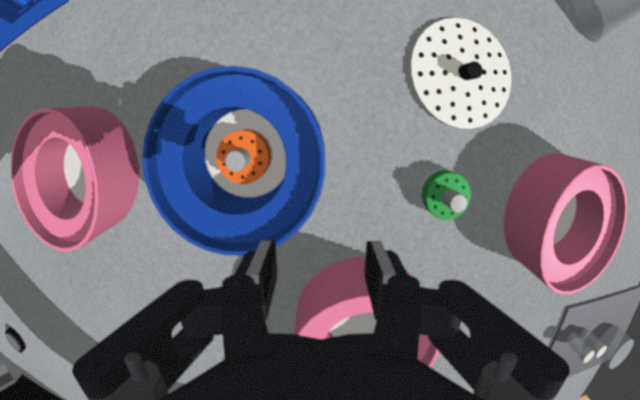

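The orange cartridge stands upright in the middle of the well (243,155), and green at (446,195) is untouched. The plate is at (461,72). I go to it.

send_rows(commands=[[[0,0,0,0.03,0.04,0,45],[0,0,0,0.05,0.08,0,45],[0,0,0,0.05,0.09,0.02,45],[0,0,0,0.05,0.09,0.05,45],[0,0,0,0.03,0.07,0.05,45],[0,0,0,0.02,0.04,0.04,45],[0,0,0,0,0,0,45],[0,0,0,0,0,0,45]]])

```text
t: 12.42
tool_pos: [0.5741, -0.2978, 0.1326]
tool_rot: [[1.0, 0.0, -0.002], [0.0, -1.0, 0.002], [-0.002, -0.002, -1.0]]
force: [-0.5, 0.3, 1.0]
finger_gap: 0.0448
finger_force: 0.0
```

```bash
python3 - <<'E'
from h import *
print(S['tool_pos'])
im=save('wrist','wrist8.png')
p=locate('wrist','plate',(.61,-.305))
# black knob top centroid check
q=proj('wrist',[[*p,.034],[*p,.008]]);print(q)
o=im[:,:,::-1].copy()
for r,z in((.066,.008),(.01,.034)):
    cv2.polylines(o,[np.round(proj('wrist',[[p[0]+r*np.cos(t),p[1]+r*np.sin(t),z] for t in th])).astype(np.int32)],True,(0,255,0))
cv2.imwrite('pics/w8.png',o)
E
```

```text
[ 0.57413945 -0.29782961  0.13260467]
plate wrist 0.86 [ 0.6085 -0.3062] 580 16918.0
[[331.9835992  158.66348555]
 [330.95143539 154.287072  ]]
```

View pics/w8.png

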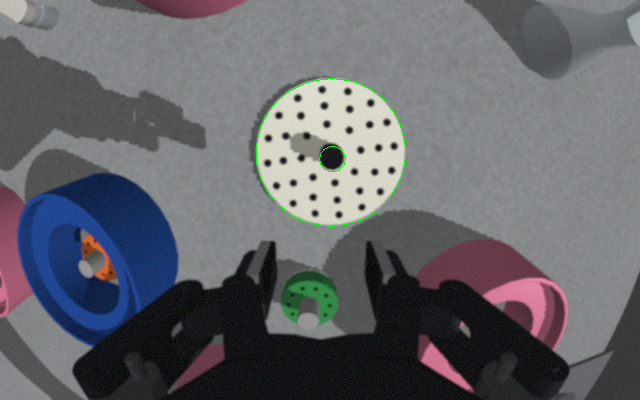

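The plate fit matches exactly, knob at (332,158). I descend on it.

send_rows(commands=[[[0,0,0,0.046,0.011,0,45],[0,0,0,0.04,0.01,0.024,45],[0,0,0,0,0,0.06,45],[0,0,0,0,0,0.07,45],[0,0,0,0,0,0.07,45],[0,0,0,0,0,0.045,45],[0,0,0,0,0,0.02,45],[0,0,0,0,0,0.01,45]]])

```text
t: 13.18
tool_pos: [0.6086, -0.3061, 0.0144]
tool_rot: [[1.0, 0.001, -0.0], [0.001, -1.0, 0.0], [-0.0, -0.0, -1.0]]
force: [-0.2, -0.1, 0.2]
finger_gap: 0.0451
finger_force: 0.0
```

send_rows(commands=[[[0,0,0,0,0,0,45],[0,0,0,0,0,0,35],[0,0,0,0,0,0,25],[0,0,0,0,0,0,15],[0,0,0,0,0,0,10],[0,0,0,0,0,0,10],[0,0,0,0,0,0,10],[0,0,0,0,0,0,10]]], newtons=60)

```text
t: 13.85
tool_pos: [0.6091, -0.3074, 0.0161]
tool_rot: [[1.0, -0.0, 0.002], [-0.0, -1.0, -0.001], [0.002, 0.001, -1.0]]
force: [-1.3, 0.5, 6.6]
finger_gap: 0.0178
finger_force: 58.4
```

send_rows(commands=[[[0,0,0,0,0,-0.01,10],[0,0,0,0,0,-0.03,10],[0,0,0,0,0,-0.05,10],[0,0,0,0,0,-0.07,10],[0,0,0,0,0,-0.08,10],[0,0,0,0,0,-0.08,10],[0,0,0,0,0,-0.04,10],[0,0,0,0,0,-0.01,10]]])

```text
t: 14.52
tool_pos: [0.6094, -0.3077, 0.1672]
tool_rot: [[1.0, -0.0, 0.005], [-0.0, -1.0, -0.003], [0.005, 0.003, -1.0]]
force: [-0.1, -1.1, -2.1]
finger_gap: 0.0179
finger_force: 58.7
```

send_rows(commands=[[[0,0,0,-0.01,-0.03,0,10],[0,0,0,-0.03,-0.06,0,10],[0,0,0,-0.035,-0.09,0,10],[0,0,0,-0.04,-0.09,0,10],[0,0,0,-0.04,-0.09,0,10],[0,0,0,-0.04,-0.09,0,10],[0,0,0,-0.03,-0.08,0,10],[0,0,0,-0.015,-0.05,0,10]]])

```text
t: 15.18
tool_pos: [0.5094, -0.0717, 0.1612]
tool_rot: [[1.0, 0.001, -0.004], [0.001, -1.0, 0.001], [-0.004, -0.001, -1.0]]
force: [0.7, -0.3, -2.9]
finger_gap: 0.0174
finger_force: 58.9
```

send_rows(commands=[[[0,0,0,0,-0.03,0,10],[0,0,0,0,0,0,10],[0,0,0,0,0,0,10],[0,0,0,0,0,0,10],[0,0,0,0,0,0,10],[0,0,0,0,0,0,10],[0,0,0,0,0,0,10],[0,0,0,0,0,0,10]]])

```text
t: 15.85
tool_pos: [0.5126, -0.0636, 0.1622]
tool_rot: [[1.0, -0.001, -0.0], [-0.001, -1.0, -0.0], [-0.0, 0.0, -1.0]]
force: [0.0, 0.4, -3.4]
finger_gap: 0.0176
finger_force: 59.0
```

```bash
python3 - <<'E'
from h import *
print(S['tool_pos'],S['tool_rot'],S['force'])
save('wrist','wrist9.png')
p=S['tool_pos'];locate('wrist','plate',(p[0],p[1]),p[2]-.0161)
E
```

```text
[ 0.51260855 -0.06361143  0.16222816] [[ 9.99999531e-01 -9.62752037e-04 -1.01202334e-04]
 [-9.62759554e-04 -9.99999534e-01 -7.42539806e-05]
 [-1.01130799e-04  7.43513793e-05 -9.99999992e-01]] [ 0.02706367  0.3860841  -3.42026235]
plate wrist 0.79 [ 0.5122 -0.0632] 9795 31312.0
```

View pics/wrist9.png

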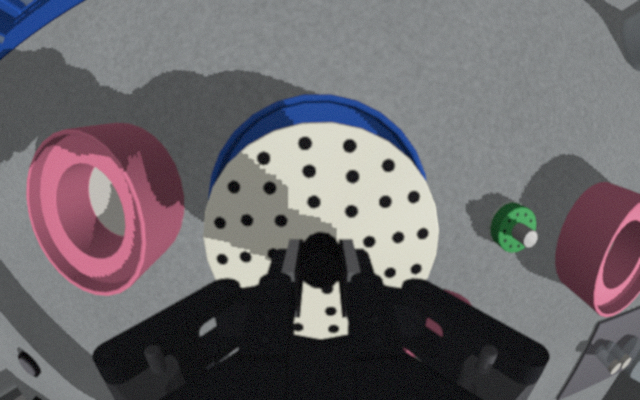

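The plate is held level over the vessel, centred at (322,235). I lower it.

send_rows(commands=[[[0,0,0,0,-0.004,0.02,10],[0,0,0,0,0,0.035,10],[0,0,0,0,0,0.04,10],[0,0,0,0,0,0.035,10],[0,0,0,0,0,0.02,10],[0,0,0,0,0,0.012,10],[0,0,0,0,0,0.008,10],[0,0,0,0,0,0.005,10]]])

```text
t: 16.62
tool_pos: [0.5127, -0.0615, 0.0922]
tool_rot: [[1.0, -0.0, 0.0], [-0.0, -1.0, -0.0], [0.0, 0.0, -1.0]]
force: [0.6, -0.2, -3.4]
finger_gap: 0.0175
finger_force: 59.0
```

send_rows(commands=[[[0,0,0,0,0,0.003,10],[0,0,0,0,0,0.003,10],[0,0,0,0,0,0.002,10],[0,0,0,0,0,0.002,10],[0,0,0,0,0,0,10],[0,0,0,0,0,0,10],[0,0,0,0,0,0,10],[0,0,0,0,0,0,10]]])

```text
t: 17.28
tool_pos: [0.5126, -0.0615, 0.0884]
tool_rot: [[1.0, -0.0, 0.0], [-0.0, -1.0, -0.0], [0.0, 0.0, -1.0]]
force: [0.4, -0.1, -3.0]
finger_gap: 0.0174
finger_force: 59.0
```

send_rows(commands=[[[0,0,0,0,0,0.0015,10],[0,0,0,0,0,0.0015,10],[0,0,0,0,0,0.0015,10],[0,0,0,0,0,0.0015,10],[0,0,0,0,0,0,10],[0,0,0,0,0,0,10],[0,0,0,0,0,0,10],[0,0,0,0,0,0,10]]])

```text
t: 17.95
tool_pos: [0.5126, -0.0615, 0.0861]
tool_rot: [[1.0, -0.0, 0.0], [-0.0, -1.0, -0.0], [0.0, 0.0, -1.0]]
force: [-2.1, -0.0, 4.8]
finger_gap: 0.0179
finger_force: 59.6
```

Seated at the expected height, with contact force. I release and retreat.

send_rows(commands=[[[0,0,0,0,0,0,14],[0,0,0,0,0,0,22],[0,0,0,0,0,0,28],[0,0,0,0,0,0,34],[0,0,0,0,0,0,40],[0,0,0,0,0,0,40],[0,0,0,0,0,-0.01,40],[0,0,0,0,0,-0.02,40]]])

```text
t: 18.62
tool_pos: [0.5123, -0.0615, 0.0977]
tool_rot: [[1.0, -0.0, -0.001], [-0.0, -1.0, 0.0], [-0.001, -0.0, -1.0]]
force: [0.5, -0.4, -0.3]
finger_gap: 0.0401
finger_force: 0.0
```

send_rows(commands=[[[0,0,0,0,0,-0.05,40],[0,0,0,0,0,-0.07,40],[0,0,0,0,0,-0.08,40],[0,0,0,-0.02,0,-0.08,45],[0,0,0,-0.04,0,-0.04,45],[0,0,0,-0.04,0,0,45],[0,0,0,-0.02,0,0,45],[0,0,0,0,0,0,45]]])

```text
t: 19.28
tool_pos: [0.4633, -0.0614, 0.2265]
tool_rot: [[1.0, -0.001, 0.0], [-0.001, -1.0, -0.0], [0.0, 0.0, -1.0]]
force: [0.3, 0.3, -0.1]
finger_gap: 0.0448
finger_force: 0.0
```

```bash
python3 - <<'E'
from h import *
print(S['t'],S['tool_pos'])
save('wrist','wrist10.png')
locate('wrist','plate',(.512,-.062),.07)
E
```

```text
19.2833 [ 0.46329238 -0.061378    0.22654189]
plate wrist none
```

View pics/wrist10.png

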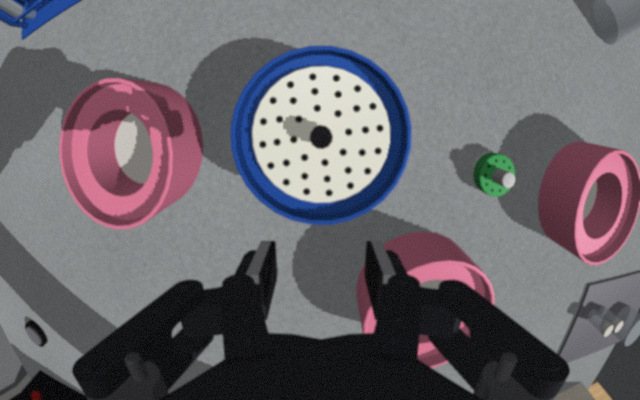

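The plate lies flat on the ledge, knob up and centred at (321,136). It covers the well, and green at (495,174) is untouched. I hand the job in.

```bash
python3 -c "
from cell import manip
print(manip.sign_off())"
```

```text
the job is handed in; nothing more can be done
None
```

The job is handed in at about 19 s of robot time: the fresh orange cartridge stands upright in the blue desiccator's well, the white plate lies flat and centred on the ledge above it with its knob up, and the green cartridge was left untouched.

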